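Tip the nuts out of the cradle canister and lock its cap again

TASK

The aluminium canister held in the tilting cradle is shut with a twist-lock cap: turn the cap a quarter turn counter-clockwise, lift it off, then press the cradle's plunger right down so that the canister tips both nuts out into the tray below. Let the canister swing back upright, put the cap back on and turn it clockwise until it is fully home, then let go. The capped canister that stands loose on the bench is not the one.

Things in the scene. Friction and masses are not known exactly. Their poses are not given: they have to be found in the camera images.
- stand: Fixed tilting cradle, mm. Origin on the bench below the canister's axis; z up, x to the tray, y along the axle (z 115, uprights end at z 127, y +-62). Plunger: black round pad 42 dia, top centre at x 33.5, y -135, z 175. Pressed down 65 (9 N rising to 14) it tips the canister 135 deg to +x; its spring sets it upright when let go. Bare base plate round x 0, y 135, top z 8: room for the cap.
- cap_grip (a point): Grey cap, 95 dia, 26 high; on top a steel bar 56 long (x), 20 wide (y), 38 high. Point: mid bar, 19 over the flat top, 45 over the skirt's edge, z up. Starts locked, bar along the stand's x within 0.1 rad. Turned 60-110 deg counter-clockwise from above it lifts off (clear after 20). It goes on at that same angle, or that plus 180, then turns back to a stop, bar along the stand's x. Side play 4.
- nut_a_mid (a point): Centre of a steel hexagon nut, 30 across flats, 16 high, loose in the canister. Canister: aluminium, 60 dia, 52 bore, 90 tall, open top, rim 165 above the bench at the stand's x = y = 0; it cannot spin on the cradle. The seated cap rests on the rim, its grip point then 190 above the bench, its two inner lugs under the neck's lips with 2.5 play.
- nut_b_mid (a point): Centre of a second, identical nut in the canister. Both slide out freely when the open canister is fully tipped. Catch tray under and in front of it: inside from x -43 to 152 and y -47 to 47 of the stand, floor 11 above the bench, walls up to 38, far wall up to 53.
Things that resemble listed ones, but are neither listed nor needed, are in the scene too. Leave any green look-alike of the part that bears cap_grip alone.

How it is judged (in metres and radians):
On the way, in this order (a step that is already met when the one before it is completed fails the run):
1. the cap is turned and lifted off the canister, both nuts still in it (z of cap_grip in the frame of stand above 0.215 m and z of each of nut_a_mid, nut_b_mid in the frame of stand above 0.07 m), for 0.1 s.
2. both nuts lie in the catch tray (x of nut_a_mid in the frame of stand between -0.045 and 0.154 m and y of nut_a_mid in the frame of stand between -0.05 and 0.05 m and z of nut_a_mid in the frame of stand between 0.005 and 0.055 m and x of nut_b_mid in the frame of stand between -0.045 and 0.154 m and y of nut_b_mid in the frame of stand between -0.05 and 0.05 m and z of nut_b_mid in the frame of stand between 0.005 and 0.055 m), for 0.2 s.
At the end, for the whole second after the job is handed in: The cap sits down on the upright canister (within 10 mm of its axis and 8 mm of its seated height, tilted less than 8 degrees), turned home to within 15 degrees of the stand's x axis, and both nuts lie inside the catch tray (all of step 2 and x of cap_grip in the frame of stand between -0.01 and 0.01 m and y of cap_grip in the frame of stand between -0.01 and 0.01 m and z of cap_grip in the frame of stand between 0.182 and 0.198 m and angle between cap_grip's own z axis and vertical below 0.14 rad and angle between the x axis of cap_grip and the x axis of stand, either way round below 0.262 rad); the robot touches nothing.
It also fails if it takes over 64 s, if anything falls off the work surface, if the arm or the gripper's body presses on something with over 40 N, if the wrist force passes 120 N, or if a joint passes its speed limit or range.

ROBOT

A 6-joint arm with a two-finger parallel gripper is mounted at the origin on the work surface. World frame = base frame: x ahead of the robot, y to its left, z up, the work surface at z = 0. Lengths are in m, angles in degrees, forces in N, time in s.
With the tool pointing down it reaches from about 0.425 to 0.95 m from the base axis. Payload 14.7 kg.
Tool frame: the origin (TCP) lies at the very end of the fingers, on their centre line; the grasp point (between the pads) lies 19 mm behind it; z points along the fingers, y is the direction in which the jaws open and shut (so a half turn about z gives the same grasp; the last joint's range is limited). The gripper opens to 85 mm and grips with 20 to 120 N. Pads are 22 mm wide; open, the fingers measure 114 mm over their backs; the gripper's body (76 mm by 85 mm) begins 54 mm behind the grasp point. The pads swing forward as they close: fully open they stand 13 mm farther back than shut.
Start: joints at [-72.743, 27.513, 91.461, -0, 61.026, -2.67], TCP at [0.222, -0.611, 0.231] pointing down, gripper open.
Joint ranges: [-157.49, 157.49], [-46.99, 117.5], [13.45, 153.17], [-89.5, 269.5], [5.16, 153.95], [-167.48, 167.48]. Speed limits (degrees/s): [108.29, 108.29, 136.94, 172.46, 172.46, 172.46].

INTERFACE

Orientations are given as [roll, pitch, yaw] about the fixed x, y, z axes, in that order (R = Rz(yaw) Ry(pitch) Rx(roll)).
In Python, from cell import read_state, read_camera, calibration, close_job gives the robot as it stands. The module is installed in compiled form; this text tells all that it offers.
- The arm moves only by the tool step_arm, never from a script. Its argument "moves" is a list of rows, each a list of 3 entries, a list of its own where there are three numbers: the shift along the tool's x, y, z in mm, then the turn, a rotation vector about the tool's x, y, z in rad, then the closure, from 0 (fully open) to 1 (shut). In form: [[[x, y, z], [wx, wy, wz], gripper], ...]. A call has 1 to 10 rows; each row shifts and turns the commanded pose from where the row before left it, along the tool's axes as they then stand; what a row does not reach is not made up. A row lasts 1/10 s, in which the tool goes at most 50 mm and 8.59 degrees, less where a joint would pass 70% of its speed; a pose out of reach is approached as far as the arm can. A call is refused whole if a number of a shift passes 50 or a number of a turn 0.15, either way. A call with a gripper value outside its range is refused whole. The fingers move at their own pace and stop on an object; "squeeze" is the grip in N (left out, the last holds). Time passes only in rows, so rows that do not move let the fingers close. It gives the time, the measured TCP pose, the force and the opening at its end, in the units of the state.
- read_state(): the state, without advancing time (a new reading comes with each control period).
- read_camera(name): name is "side" or "top"; returns the picture (480x640x3 uint8, red, green, blue); there is no depth.
- calibration(name): a dict with "fx", "fy", "cx", "cy" (pixels), "k1" (the pictures are not rectified: a ray, as slopes to the right and down, at radius r is drawn at 1 + k1 r^2 times it, then the intrinsics apply), "xyz" and "attitude" of the camera in the world. Camera axes: x right, y down, z forward; pixel columns grow to the right and rows downward; lengths in m; the calibration is good to about 2 mm. A picture is of the moment at which its call begins. calibration takes no time and is no camera call.
- close_job(): hands the job in, once; it reports no verdict.
The state is a dict: "time": time; "joint_positions": joint angles; "joint_velocities": joint speeds; "tau": joint torques, N m; "ee_pos": TCP position; "orientation": TCP orientation; "force": force on the tool from outside, world axes, zero at the start; "torque": the same for the moment, N m; "gripper_width": opening from 0.0 (shut) to 1.0 (fully open).
Only numpy, scipy, OpenCV 4.12 (cv2) and the standard library are available. Lean on these libraries where they do the work, as an engineer would, in place of code of your own. Each camera call takes 0.05 s, during which the arm holds its last target.

## Working session

There is one attempt and no reset: what is moved stays moved. The work goes in short steps, Python scripts to look and compute and a tool call to move; the robot and the scene stay as the last step left them, time stands still between calls to the robot, and variables do not carry over. Pictures are saved under pics/ and viewed, and the job is handed in when it is done.

Besides the shell and the picture viewer there is one more tool, called after "Call:" as a command line: name --argument value ..., lists and objects as JSON in quotes. step_arm: Moves the arm, as the interface text tells. Its arguments: {"type":"object","properties":{"moves":{"type":"array"},"squeeze":{"type":"number"}},"required":["moves"]}

```bash
mkdir -p pics; python3 - <<'E'
from cell import *
import cv2
for n in("side","top"):
    c=calibration(n);print(n,c)
    cv2.imwrite(f"pics/{n}0.png",read_camera(n)[:,:,::-1])
print(read_state())
E
```

```text
side {'fx': 513.5385497912214, 'fy': 513.5385497912214, 'cx': 310.349593232687, 'cy': 241.88952092619996, 'k1': -0.12848993241697212, 'xyz': array([ 0.16199148, -0.49978645,  0.49733726]), 'attitude': array([-120.50077322,    1.43871331,  -32.50516514])}
top {'fx': 620.4329911071334, 'fy': 620.4329911071334, 'cx': 311.7450046901462, 'cy': 233.33507695383932, 'k1': -0.21263066109200732, 'xyz': array([ 0.40289165, -0.00968872,  0.928047  ]), 'attitude': array([-175.13118445,    1.52394897,  -90.95742365])}
{'time': 0.1, 'joint_positions': array([-7.27434360e+01,  2.75465390e+01,  9.14895845e+01, -3.08458925e-04,
        6.10238061e+01, -2.66963283e+00]), 'joint_velocities': array([-0.00015177, -0.05644632, -0.01757166,  0.08404368, -0.06251178,
       -0.04013367]), 'tau': array([-7.86324399e-04, -9.52255940e+01, -4.31044114e+01, -2.37594186e-04,
        5.31816651e-03, -6.77477360e-06]), 'ee_pos': array([ 0.22144464, -0.61074556,  0.23073703]), 'orientation': array([-1.79940123e+02, -2.52194068e-03,  1.99263451e+01]), 'force': array([ 0.77315339,  0.09320636, -0.27213068]), 'torque': array([-0.01263616,  0.02289897, -0.0416212 ]), 'gripper_width': 0.9996590760863201}
```

View pics/side0.png

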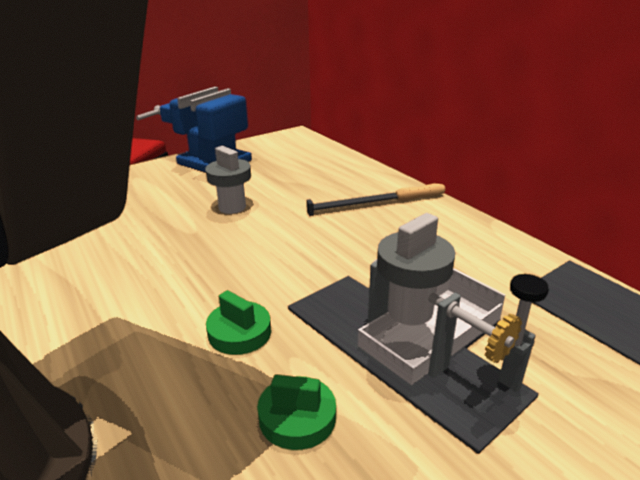

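View pics/top0.png

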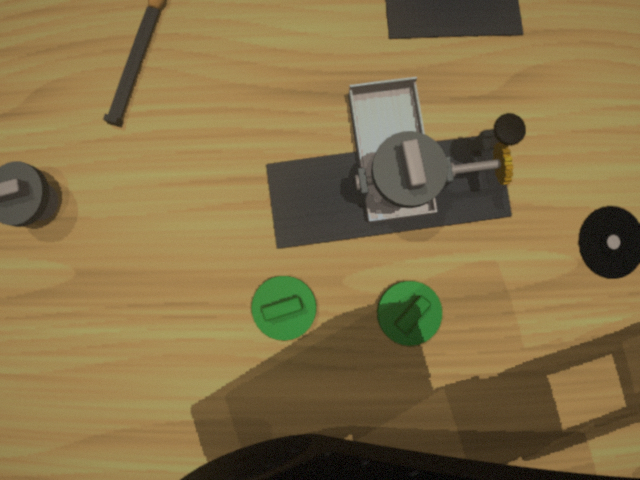

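The side view shows the cradle with the grey cap at about (415,250), its pad at (529,287), green caps at (238,325) and (297,410), and a loose canister at (229,180). In the top view, the candidates for the cap are:
- (411,165): grey, on the cradle
- (20,192): grey, on the loose canister
- (285,308) and (410,313): green look-alikes

I choose (411,165) because it is in the cradle, with the axle, gear and plunger pad at (510,128).

```bash
cat > h.py <<'E'
import numpy as np,cv2
from cell import *
from scipy.spatial.transform import Rotation as Ro
def ray(n,u,v):
    c=calibration(n);K=np.array([[c['fx'],0,c['cx']],[0,c['fy'],c['cy']],[0,0,1.]])
    p=cv2.undistortPoints(np.array([[[u,v]]],float),K,np.array([c['k1'],0,0,0,0.]))[0,0]
    R=Ro.from_euler('xyz',c['attitude'],degrees=True).as_matrix()
    d=R@np.array([p[0],p[1],1]);return c['xyz'],d/np.linalg.norm(d)
def onz(n,u,v,z):
    o,d=ray(n,u,v);return o+d*(z-o[2])/d[2]
def tri(u,v,u2,v2):
    o,d=ray('top',u,v);p,e=ray('side',u2,v2)
    A=np.stack([d,-e],1);s=np.linalg.lstsq(A,p-o,rcond=None)[0]
    a=o+s[0]*d;b=p+s[1]*e;return (a+b)/2,np.linalg.norm(a-b)
def proj(n,P):
    c=calibration(n);K=np.array([[c['fx'],0,c['cx']],[0,c['fy'],c['cy']],[0,0,1.]])
    R=Ro.from_euler('xyz',c['attitude'],degrees=True).as_matrix()
    q=R.T@(np.array(P)-c['xyz'])
    return cv2.projectPoints(q.reshape(1,1,3),np.zeros(3),np.zeros(3),K,np.array([c['k1'],0,0,0,0.]))[0].ravel()
E
python3 - <<'E'
import cv2
a=cv2.imread('pics/top0.png')[70:260,260:540];b=cv2.imread('pics/side0.png')[190:460,280:560]
cv2.imwrite('pics/c_top.png',cv2.resize(a,None,fx=2.8,fy=2.8,interpolation=cv2.INTER_CUBIC))
cv2.imwrite('pics/c_side.png',cv2.resize(b,None,fx=2.2,fy=2.2,interpolation=cv2.INTER_CUBIC))
E
```

```text
(no output)
```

View pics/c_top.png

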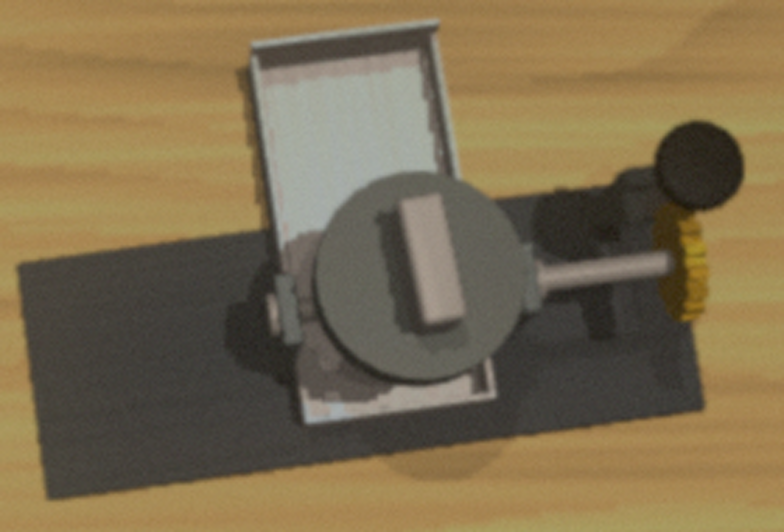

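View pics/c_side.png

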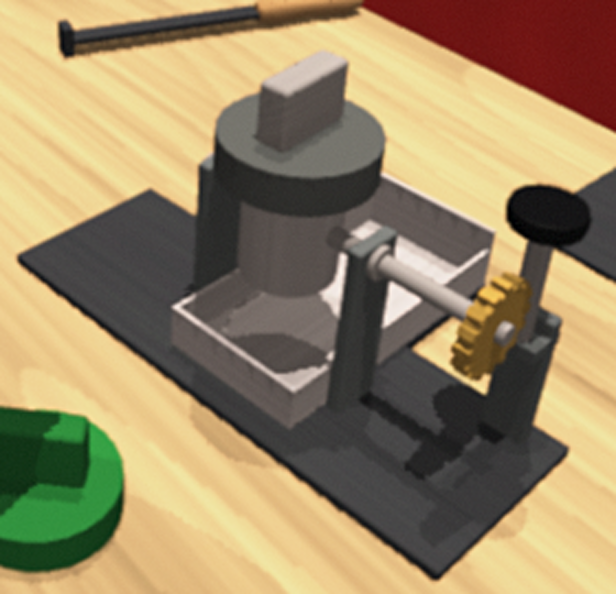

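The crops show the cap disc centred at (410,169) in the top view, the bar running near-vertically in the image, the pad at (510,129), and the tray's far wall at the top of the image.

```bash
python3 - <<'E'
from h import *
f=lambda x,y,z:onz('top',260+(x+.5)/2.8-.5,70+(y+.5)/2.8-.5,z)
s=lambda x,y,z:onz('side',280+(x+.5)/2.2-.5,190+(y+.5)/2.2-.5,z)
cc=[f(*p,.209) for p in((400,200),(440,194),(465,318),(424,327))]
print('bar',np.round(cc,4),'mid',np.mean(cc,0))
d=(cc[0]+cc[1]-cc[2]-cc[3]);print('bar yaw',np.degrees(np.arctan2(d[1],d[0])), np.linalg.norm(d)/2,np.linalg.norm(cc[0]-cc[1]))
print('cap disc',f(421,276,.171), f(421+105,276,.171)-f(421-105,276,.171))
sc=[s(*p,.209) for p in((260,93),(283,100),(348,61),(325,52))]
print('side bar',np.round(sc,4),np.mean(sc,0))
pad=f(699,165,.175);print('pad',pad,s(550,212,.175))
B=[f(20,264,.008),f(48,498,.008),f(703,409,.008)];print(np.round(B,4))
sx=B[0]-B[1];print('base x yaw',np.degrees(np.arctan2(sx[1],sx[0])));sy=B[1]-B[2];print('base y yaw-90',np.degrees(np.arctan2(sy[1],sy[0]))-90)
T=[f(252,45,.053),f(438,24,.053),f(305,420,.038),f(495,395,.038)];print(np.round(T,4))
for a,b in((0,2),(1,3)):
  q=T[a]-T[b];print('tray yaw',np.degrees(np.arctan2(q[1],q[0])))
O=f(421,276,.171);v=(pad-O)[:2];print('pad vec yaw', np.degrees(np.arctan2(v[1],v[0])-np.arctan2(-.135,.0335)),np.linalg.norm(v),np.hypot(.135,.0335))
print(tri(510-.3,128.6,280+550/2.2,190+212/2.2))
E
```

```text
bar [[ 0.5721 -0.101   0.209 ]
 [ 0.5745 -0.1182  0.209 ]
 [ 0.521  -0.1267  0.209 ]
 [ 0.5175 -0.1092  0.209 ]] mid [ 0.5462852  -0.11377553  0.209     ]
bar yaw 8.74226993244408 0.05468644914321714 0.01733839385825576
cap disc [ 0.54643698 -0.11393935  0.171     ] [-0.00135193 -0.09378897  0.        ]
side bar [[ 0.5127 -0.1214  0.209 ]
 [ 0.5176 -0.1337  0.209 ]
 [ 0.5755 -0.122   0.209 ]
 [ 0.5726 -0.107   0.209 ]] [ 0.54461972 -0.12103114  0.209     ]
pad [ 0.59538323 -0.24253414  0.175     ] [ 0.59370373 -0.2497424   0.175     ]
[[ 0.5882  0.0796  0.008 ]
 [ 0.4615  0.0659  0.008 ]
 [ 0.5027 -0.2884  0.008 ]]
base x yaw 6.210934217668213
base y yaw-90 6.639888971017484
[[ 0.6934 -0.0468  0.053 ]
 [ 0.7037 -0.1449  0.053 ]
 [ 0.4973 -0.0696  0.038 ]
 [ 0.5086 -0.1687  0.038 ]]
tray yaw 6.652223758879294
tray yaw 6.942909642897484
pad vec yaw 6.901682637597642 0.1375948916255909 0.13909439241033408
(array([ 0.59793965, -0.24587417,  0.17019306]), np.float64(0.0035042169787075006))
```

```bash
python3 - <<'E'
from h import *
s=lambda x,y,z:onz('side',280+(x+.5)/2.2-.5,190+(y+.5)/2.2-.5,z)
for p in((150,190),(20,258),(436,575)):print(s(*p,.008))
print('tray near corner',s(174,308,.038), s(292,390,.038))
E
```

```text
[0.58909918 0.07565973 0.008     ]
[0.46384351 0.0589653  0.008     ]
[ 0.50372353 -0.29138805  0.008     ]
tray near corner [ 0.4987017  -0.07318137  0.038     ] [ 0.51059927 -0.16879053  0.038     ]
```

Call:
step_arm --moves '[[[0,0,-15],[0,0,0.104],0],[[0,0,-15],[0,0,0.104],0],[[28,-32,0],[0,0,0],0],[[28,-32,0],[0,0,0],0],[[28,-32,0],[0,0,0],0],[[28,-32,0],[0,0,0],0],[[28,-32,0],[0,0,0],0],[[28,-32,0],[0,0,0],0],[[28,-32,0],[0,0,0],0],[[28,-32,0],[0,0,0],0]]'

```text
time: 1.1
ee_pos: [0.4082, -0.3247, 0.2612]
orientation: [-180.0, 0.0, 8.0]
force: [0.6, -0.4, -0.4]
gripper_width: 1.0
```

Call:
step_arm --moves '[[[28,-32,0],[0,0,0],0],[[28,-32,0],[0,0,0],0],[[28,-32,0],[0,0,0],0],[[28,-32,0],[0,0,0],0],[[28,-32,0],[0,0,0],0],[[0,0,0],[0,0,0],0],[[0,0,0],[0,0,0],0]]'

```text
time: 1.8
ee_pos: [0.5242, -0.1475, 0.261]
orientation: [-180.0, 0.0, 8.1]
force: [-0.9, 0.1, 0.9]
gripper_width: 1.001
```

```bash
python3 - <<'E'
from h import *
cv2.imwrite("pics/s1.png",read_camera('side')[150:450,200:600,::-1].repeat(2,0).repeat(2,1))
s=read_state();print(s['time'],s['ee_pos'],s['orientation'],s['joint_positions'],s['force'])
E
```

```text
1.85 [ 0.52376128 -0.14828668  0.26099886] [-1.79991559e+02  4.14619606e-02  8.06433719e+00] [-1.89909596e+01  1.73085298e+01  1.03340222e+02 -1.31774281e-02
  5.93920126e+01  6.29514198e+01] [-0.29515171 -0.36587447 -0.22359795]
```

View pics/s1.png

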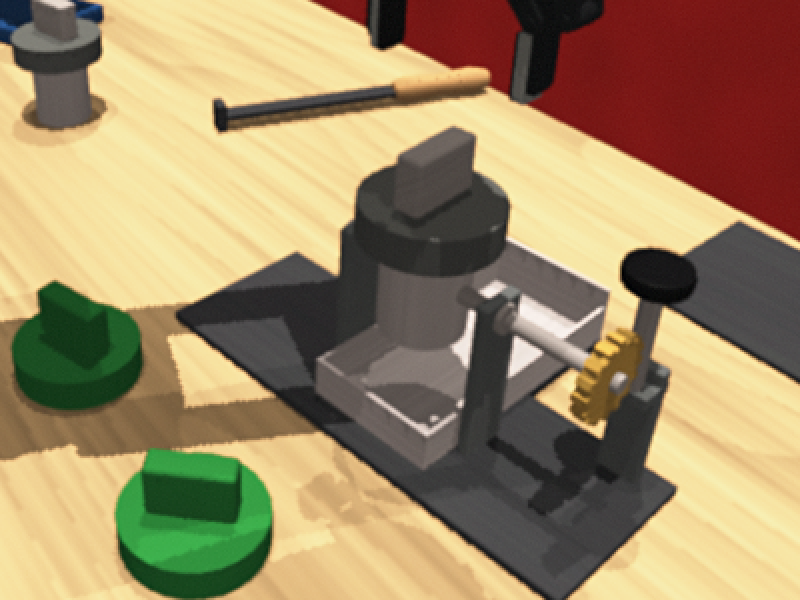

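The gripper hovers clear above the cap. The fingertips are at full-frame (392,172) and (465,199), and the cap and stand are unmoved. I'll check the camera against the known TCP.

```bash
python3 - <<'E'
from h import *
p=read_state()['ee_pos'];R=Ro.from_euler('xyz',read_state()['orientation'],degrees=True).as_matrix()
for z in(0,-.013):
  for y in(-.0425,-.057,.0425,.057):
    for x in (-.011,.011): print(z,y,x,proj('side',p+R@np.array([x,y,z])))
for q in ((.5463,-.1138),(.546,-.116),(.545,-.120)):
  x=np.array([np.cos(.14),np.sin(.14),0]);y=np.array([-x[1],x[0],0])
  print(q,[proj('side',np.array([*q,.209])+a*.028*x+b*.01*y).round(1) for a in(-1,1) for b in(-1,1)])
E
python3 - <<'E'
import cv2
a=cv2.imread('pics/s1.png')[0:270,330:630]
cv2.imwrite('pics/s1c.png',cv2.resize(a,None,fx=2.2,fy=2.2))
E
```

```text
0 -0.0425 -0.011 [388.48991846 187.39635317]
0 -0.0425 0.011 [401.55358646 181.87024735]
0 -0.057 -0.011 [378.8024722  183.47475076]
0 -0.057 0.011 [391.88069067 178.11660841]
0 0.0425 -0.011 [452.03382068 213.35704613]
0 0.0425 0.011 [464.74262038 206.65156   ]
0 0.057 -0.011 [464.13704865 218.35016902]
0 0.057 0.011 [476.7274241  211.40474055]
-0.013 -0.0425 -0.011 [389.0681461  176.51421925]
-0.013 -0.0425 0.011 [402.25438119 171.17995973]
-0.013 -0.057 -0.011 [379.26270478 172.7312866 ]
-0.013 -0.057 0.011 [392.46486177 167.55966525]
-0.013 0.0425 -0.011 [453.4870879  201.63488684]
-0.013 0.0425 0.011 [466.2977187  195.15435906]
-0.013 0.057 -0.011 [465.77615561 206.48182218]
-0.013 0.057 0.011 [478.46187977 199.7671991 ]
(0.5463, -0.1138) [array([406.3, 232.4]), array([393.1, 226.2]), array([436.6, 216.8]), array([423.5, 211.2])]
(0.546, -0.116) [array([407.4, 233.3]), array([394.1, 227. ]), array([437.7, 217.5]), array([424.5, 211.9])]
(0.545, -0.12) [array([409.1, 234.9]), array([395.7, 228.6]), array([439.5, 219.1]), array([426.2, 213.4])]
```

View pics/s1c.png

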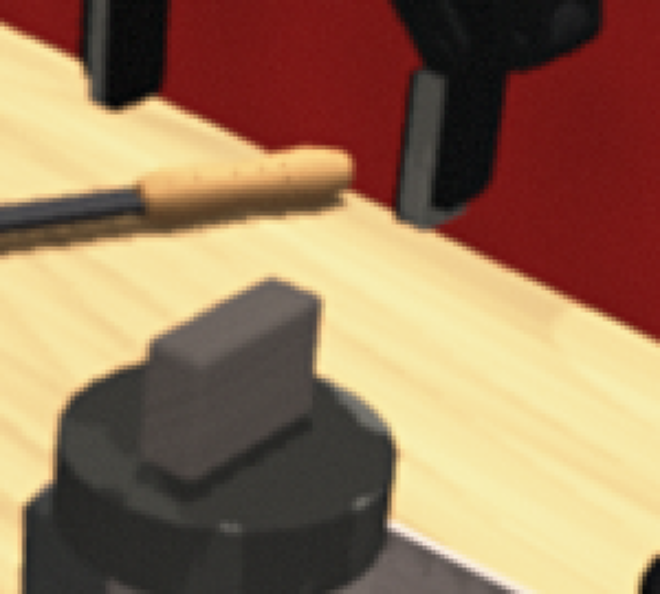

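Call:
step_arm --moves '[[[13,-14,0],[0,0,0],0],[[13,-14,0],[0,0,0],0],[[0,0,20],[0,0,0],0],[[0,0,21],[0,0,0],0],[[0,0,21],[0,0,0],0],[[0,0,21],[0,0,0],0],[[0,0,0],[0,0,0],0]]' --squeeze 25

```text
time: 2.55
ee_pos: [0.5437, -0.1179, 0.176]
orientation: [-179.9, 0.2, 7.9]
force: [-0.5, 0.5, 0.4]
gripper_width: 1.001
```

Call:
step_arm --moves '[[[0,0,0],[0,0,0],0.4],[[0,0,0],[0,0,0],0.6],[[0,0,0],[0,0,0],0.68]]'

```text
time: 2.85
ee_pos: [0.5464, -0.1175, 0.1794]
orientation: [180.0, -0.1, 8.0]
force: [0.8, -0.2, 0.7]
gripper_width: 0.512
```

```bash
python3 - <<'E'
from h import *
cv2.imwrite("pics/s2.png",read_camera('side')[130:330,300:500,::-1].repeat(3,0).repeat(3,1))
cv2.imwrite("pics/t2.png",read_camera('top')[70:270,300:560,::-1].repeat(3,0).repeat(3,1))
s=read_state();print(s['time'],s['ee_pos'],s['orientation'],s['force'])
E
```

```text
2.95 [ 0.54627111 -0.11723224  0.17909642] [ 1.79972450e+02 -6.85276824e-02  8.00334965e+00] [-0.04767525  0.33400065  0.05336323]
```

View pics/s2.png

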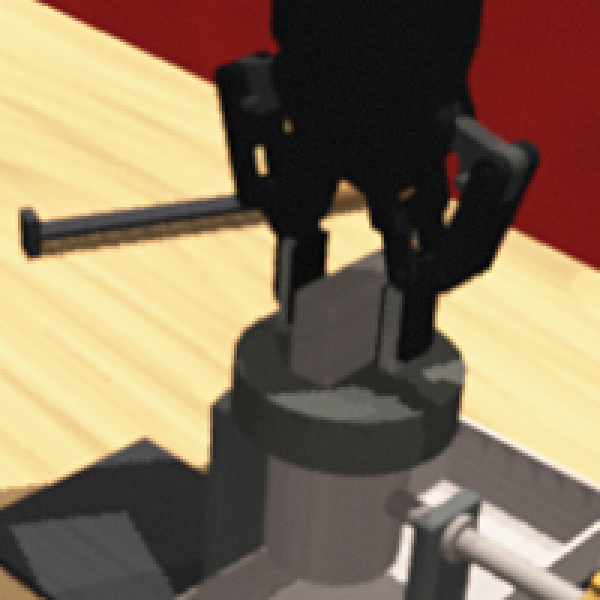

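View pics/t2.png

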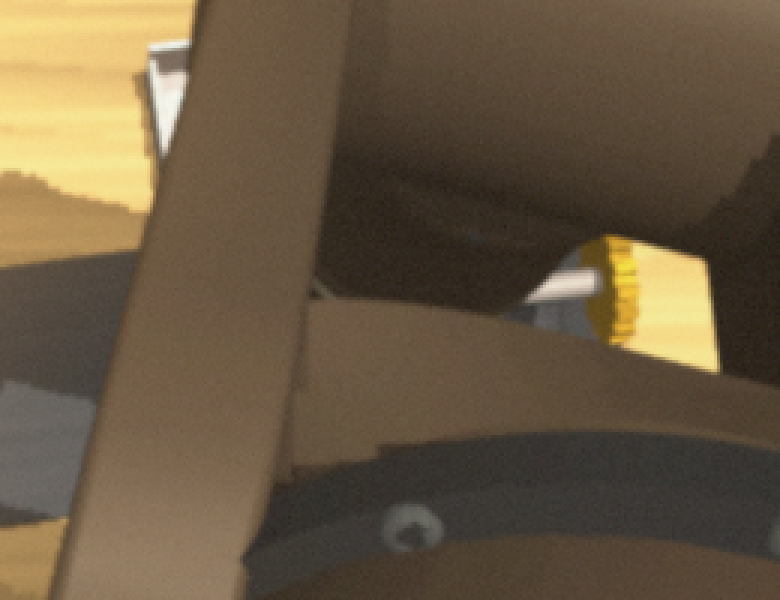

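The side view shows both fingers straddling the bar, with the pads at crop (290,290) and (395,320). The top view is blocked by the arm. Closing while watching the lateral force.

Call:
step_arm --moves '[[[0,0,0],[0,0,0],0.75],[[0,0,0],[0,0,0],0.75]]'

```text
time: 3.15
ee_pos: [0.546, -0.117, 0.1786]
orientation: [180.0, -0.0, 8.0]
force: [0.4, 0.3, 0.7]
gripper_width: 0.251
```

Call:
step_arm --moves '[[[0,0,0],[0,0,0],0.85],[[0,0,0],[0,0,0],0.85]]'

```text
time: 3.35
ee_pos: [0.546, -0.117, 0.1786]
orientation: [180.0, -0.0, 8.0]
force: [-0.8, 0.6, 5.6]
gripper_width: 0.231
```

Call:
step_arm --moves '[[[0,0,0],[0,0,0],1],[[0,0,0],[0,0,0],1],[[0,0,0],[0,0,-0.1],1],[[0,0,0],[0,0,-0.1],1],[[0,0,0],[0,0,-0.1],1]]' --squeeze 60

```text
time: 3.85
ee_pos: [0.5464, -0.1172, 0.1787]
orientation: [180.0, -0.0, 25.4]
force: [1.2, 0.8, 6.0]
gripper_width: 0.225
```

Call:
step_arm --moves '[[[0,0,0],[0,0,-0.1],1],[[0,0,0],[0,0,-0.1],1],[[0,0,0],[0,0,-0.1],1],[[0,0,0],[0,0,-0.1],1],[[0,0,0],[0,0,-0.1],1],[[0,0,0],[0,0,-0.1],1]]'

```text
time: 4.45
ee_pos: [0.5464, -0.1171, 0.1787]
orientation: [179.9, -0.0, 59.8]
force: [-0.1, 0.9, 5.3]
gripper_width: 0.225
```

Call:
step_arm --moves '[[[0,0,0],[0,0,-0.1],1],[[0,0,0],[0,0,-0.1],1],[[0,0,0],[0,0,-0.1],1],[[0,0,0],[0,0,-0.1],1],[[0,0,0],[0,0,-0.1],1],[[0,0,0],[0,0,-0.1],1],[[0,0,0],[0,0,0],1],[[0,0,0],[0,0,0],1]]'

```text
time: 5.25
ee_pos: [0.5475, -0.1176, 0.1789]
orientation: [179.8, 0.1, 94.0]
force: [6.3, -1.5, 1.6]
gripper_width: 0.224
```

```bash
python3 - <<'E'
from h import *
s=read_state();print(s['time'],s['ee_pos'],s['orientation'],s['force'],s['torque'],s['gripper_width'])
cv2.imwrite("pics/s3.png",read_camera('side')[130:330,300:500,::-1].repeat(3,0).repeat(3,1))
E
```

```text
5.25 [ 0.54751731 -0.11759333  0.17887136] [1.79819615e+02 6.91062425e-02 9.39734180e+01] [ 6.2621501  -1.52385938  1.57177792] [-0.28433435 -1.24341424  0.07170809] 0.22388722048017012
```

View pics/s3.png

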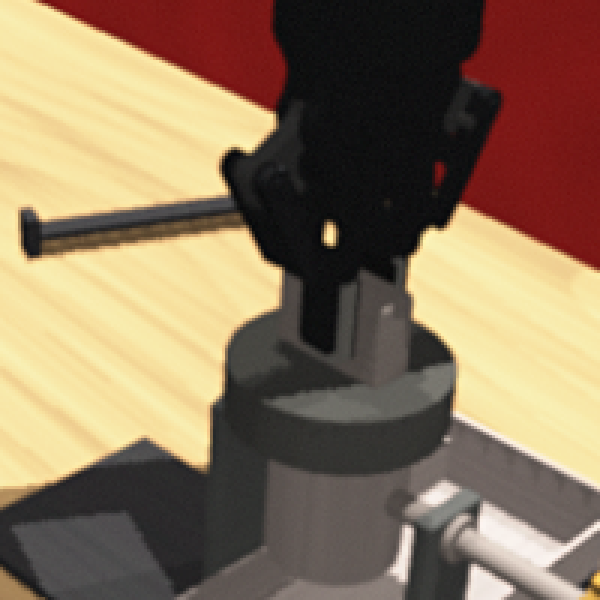

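The side view shows the cap turned about 86° with the bar still in the jaws. A 6 N side load in +x says it leans on the neck, so I'll ease 2 mm toward +x and start lifting.

Call:
step_arm --moves '[[[0,2,0],[0,0,0],1],[[0,0,0],[0,0,0],1]]'

```text
time: 5.5
ee_pos: [0.5481, -0.1174, 0.1787]
orientation: [180.0, 0.0, 94.0]
force: [-1.7, -3.8, 8.7]
gripper_width: 0.223
```

Call:
step_arm --moves '[[[0,0,-4],[0,0,0],1],[[0,0,-4],[0,0,0],1],[[0,0,0],[0,0,0],1]]'

```text
time: 5.8
ee_pos: [0.5482, -0.1169, 0.1869]
orientation: [180.0, 0.0, 94.0]
force: [1.5, -1.2, -0.0]
gripper_width: 0.225
```

Call:
step_arm --moves '[[[0,0,-6],[0,0,0],1],[[0,0,-8],[0,0,0],1],[[0,0,-10],[0,0,0],1],[[0,0,-15],[0,0,0],1],[[0,0,-15],[0,0,0],1],[[0,0,-10],[0,0,0],1],[[0,0,0],[0,0,0],1]]'

```text
time: 6.5
ee_pos: [0.5484, -0.117, 0.2519]
orientation: [179.9, 0.0, 94.0]
force: [-0.5, -0.4, -1.7]
gripper_width: 0.228
```

```bash
python3 - <<'E'
from h import *
s=read_state();print(s['time'],s['ee_pos'],s['orientation'],s['force'],s['torque'],s['gripper_width'])
cv2.imwrite("pics/s4.png",read_camera('side')[60:360,270:570,::-1].repeat(2,0).repeat(2,1))
E
```

```text
6.5 [ 0.54842542 -0.11701987  0.25186693] [1.79885369e+02 3.72963984e-02 9.39546884e+01] [-0.45284696 -0.40667077 -1.66668553] [ 0.02445532 -0.01794483  0.0393694 ] 0.2276668687645095
```

View pics/s4.png

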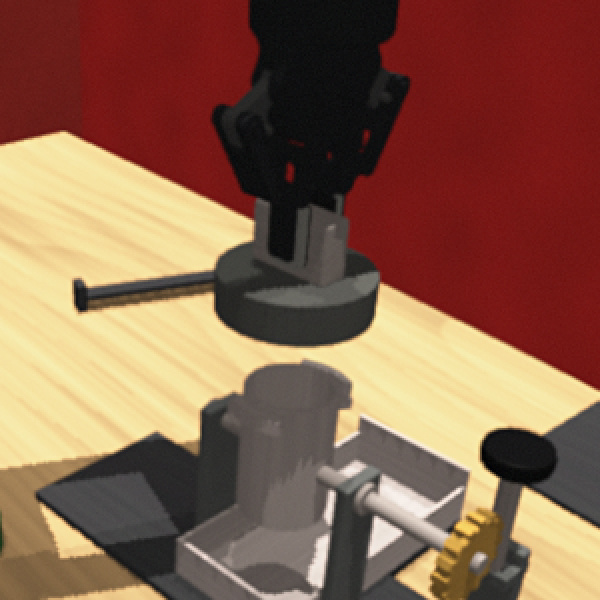

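The cap is clear of the rim, with the canister open and upright at crop (290,430). Now to the bare plate at stand y 135.

Call:
step_arm --moves '[[[27,-2,0],[0,0,0],1],[[27,-2,0],[0,0,0],1],[[27,-2,0],[0,0,0],1],[[27,-1,0],[0,0,0],1],[[27,-1,0],[0,0,0],1],[[0,0,20],[0,0,0],1],[[0,0,30],[0,0,0],1],[[0,0,30],[0,0,0],1],[[0,0,30],[0,0,0],1],[[0,0,30],[0,0,0],1]]'

```text
time: 7.55
ee_pos: [0.5298, 0.0173, 0.1086]
orientation: [-179.9, -0.0, 94.0]
force: [0.9, 0.6, -1.6]
gripper_width: 0.226
```

Call:
step_arm --moves '[[[0,0,25],[0,0,0],1],[[0,0,20],[0,0,0],1],[[0,0,10],[0,0,0],1],[[0,0,5],[0,0,0],1],[[0,0,0],[0,0,0],1]]'

```text
time: 8.05
ee_pos: [0.5304, 0.0172, 0.05]
orientation: [-180.0, -0.0, 93.9]
force: [-0.2, 0.4, -1.3]
gripper_width: 0.224
```

```bash
python3 - <<'E'
from h import *
s=read_state();print(s['time'],s['ee_pos'],s['orientation'],s['force'],s['torque'],s['gripper_width'])
cv2.imwrite("pics/s5.png",read_camera('side')[140:440,200:500,::-1].repeat(2,0).repeat(2,1))
E
```

```text
8.05 [0.5303964  0.01721847 0.05003522] [-1.79961315e+02 -5.09508703e-03  9.39495725e+01] [-0.2140292   0.41079766 -1.32205111] [ 0.07676684 -0.03101112 -0.03767118] 0.22411668194645762
```

View pics/s5.png

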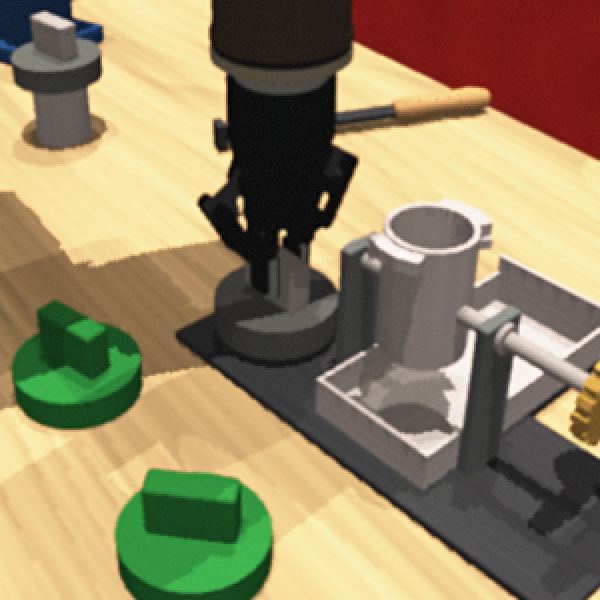

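The cap hangs just above the bare plate, beside the canister at crop (430,280). Lowering to contact.

Call:
step_arm --moves '[[[0,0,3],[0,0,0],1],[[0,0,3],[0,0,0],1],[[0,0,0],[0,0,0],1]]'

```text
time: 8.4
ee_pos: [0.5306, 0.0172, 0.0444]
orientation: [180.0, 0.0, 94.0]
force: [1.0, -0.6, -2.1]
gripper_width: 0.224
```

Call:
step_arm --moves '[[[0,0,1.5],[0,0,0],1],[[0,0,0],[0,0,0],1]]'

```text
time: 8.6
ee_pos: [0.5306, 0.0172, 0.0428]
orientation: [180.0, 0.0, 94.0]
force: [0.3, -0.5, -0.7]
gripper_width: 0.225
```

Call:
step_arm --moves '[[[0,0,1],[0,0,0],1],[[0,0,0],[0,0,0],1]]'

```text
time: 8.8
ee_pos: [0.5307, 0.0172, 0.0418]
orientation: [180.0, 0.0, 94.0]
force: [-0.4, 0.0, -0.8]
gripper_width: 0.225
```

Call:
step_arm --moves '[[[0,0,1],[0,0,0],1],[[0,0,0],[0,0,0],1]]'

```text
time: 9.0
ee_pos: [0.5307, 0.0172, 0.0417]
orientation: [180.0, 0.0, 94.0]
force: [-5.0, -0.1, 21.6]
gripper_width: 0.225
```

Contact came at 0.0417, exactly as predicted. Releasing, then rising.

Call:
step_arm --moves '[[[0,0,-1],[0,0,0],0.7],[[0,0,0],[0,0,0],0.6],[[0,0,0],[0,0,0],0.2],[[0,0,0],[0,0,0],0],[[0,0,-30],[0,0,0],0],[[0,0,-40],[0,0,0],0],[[0,0,-40],[0,0,0],0],[[0,0,-40],[0,0,0],0],[[0,0,-30],[0,0,0],0.5],[[0,0,0],[0,0,0],1]]'

```text
time: 10.0
ee_pos: [0.5328, 0.0172, 0.2258]
orientation: [179.6, 0.0, 94.0]
force: [0.2, 0.0, -0.8]
gripper_width: 0.693
```

```bash
python3 - <<'E'
from h import *
s=read_state();print(s['time'],s['ee_pos'],s['orientation'],s['force'],s['torque'],s['gripper_width'],s['joint_positions'])
cv2.imwrite("pics/s6.png",read_camera('side')[140:440,200:600,::-1].repeat(2,0).repeat(2,1))
E
```

```text
10.0 [0.53278761 0.01717888 0.22576774] [1.79628929e+02 3.36603078e-02 9.39564280e+01] [ 0.17507277  0.02372688 -0.79429955] [ 0.01951125  0.03398508 -0.00805591] 0.6934466635253014 [-1.41258819e+00  1.83602528e+01  1.07447168e+02  1.49778623e-03
  5.38199860e+01 -5.37000543e+00]
```

View pics/s6.png

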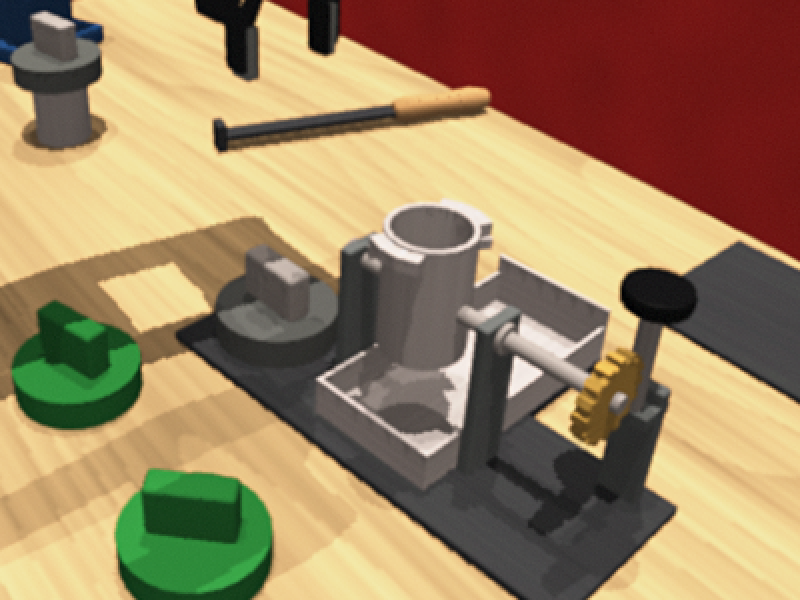

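The cap stands on the plate beside the upright, the canister is open and upright, and the pad is at crop (659,295). Moving shut fingers over the plunger.

Call:
step_arm --moves '[[[-30,5,0],[0,0,0],1],[[-30,5,0],[0,0,0],1],[[-30,5,0],[0,0,0],1],[[-30,5,0],[0,0,0],1],[[-30,5,0],[0,0,0],1],[[-30,5,0],[0,0,0],1],[[-30,5,0],[0,0,0],1],[[-30,5,0],[0,0,0],1],[[-27,5,0],[0,0,0],1],[[0,0,0],[0,0,0],1]]'

```text
time: 11.05
ee_pos: [0.5939, -0.2489, 0.2199]
orientation: [-179.9, -0.0, 93.8]
force: [-0.0, 0.6, 0.1]
gripper_width: 0.001
```

Call:
step_arm --moves '[[[0,0,15],[0,0,0],1],[[0,0,15],[0,0,0],1],[[0,0,10],[0,0,0],1],[[0,0,0],[0,0,0],1]]'

```text
time: 11.45
ee_pos: [0.5926, -0.2448, 0.1793]
orientation: [-179.8, -0.1, 94.0]
force: [-0.4, -0.9, 0.4]
gripper_width: -0.002
```

```bash
python3 - <<'E'
from h import *
s=read_state();print(s['time'],s['ee_pos'],s['orientation'],s['force'],s['torque'],s['gripper_width'])
cv2.imwrite("pics/s7.png",read_camera('side')[140:440,300:640,::-1].repeat(2,0).repeat(2,1))
E
```

```text
11.45 [ 0.59260122 -0.24475237  0.17931317] [-1.79808548e+02 -1.08979845e-01  9.39999815e+01] [-0.37489206 -0.8746012   0.36491627] [ 0.01351857 -0.03238871 -0.01357209] -0.0015111155871704448
```

View pics/s7.png

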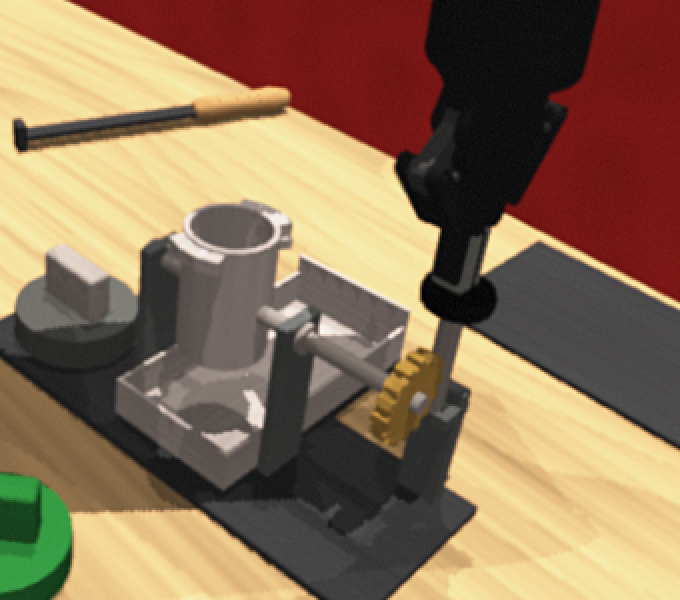

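The fingertips sit over the pad centre (crop 458,290). Pressing down.

Call:
step_arm --moves '[[[0,3,4],[0,0,0],1],[[0,0,5],[0,0,0],1],[[0,0,6],[0,0,0],1],[[0,0,6],[0,0,0],1],[[0,0,6],[0,0,0],1],[[0,0,6],[0,0,0],1]]'

```text
time: 12.1
ee_pos: [0.598, -0.246, 0.1498]
orientation: [179.9, 0.1, 94.0]
force: [1.2, 3.1, 8.8]
gripper_width: 0.001
```

Call:
step_arm --moves '[[[0,0,7],[0,0,0],1],[[0,0,7],[0,0,0],1],[[0,0,7],[0,0,0],1],[[0,0,7],[0,0,0],1],[[0,0,6],[0,0,0],1],[[0,0,0],[0,0,0],1]]'

```text
time: 12.7
ee_pos: [0.598, -0.246, 0.1154]
orientation: [179.9, 0.0, 94.0]
force: [0.3, 1.7, 11.1]
gripper_width: 0.002
```

Call:
step_arm --moves '[[[0,0,3],[0,0,0],1],[[0,0,2],[0,0,0],1],[[0,0,0],[0,0,0],1]]'

```text
time: 13.0
ee_pos: [0.598, -0.246, 0.1108]
orientation: [179.9, 0.1, 94.0]
force: [0.4, 2.2, 12.6]
gripper_width: -0.002
```

Call:
step_arm --moves '[[[0,0,1],[0,0,0],1],[[0,0,0],[0,0,0],1],[[0,0,0],[0,0,0],1],[[0,0,0],[0,0,0],1],[[0,0,0],[0,0,0],1]]'

```text
time: 13.5
ee_pos: [0.5985, -0.2465, 0.1103]
orientation: [179.8, 0.1, 94.0]
force: [1.2, -0.7, 12.5]
gripper_width: 0.002
```

```bash
python3 - <<'E'
from h import *
s=read_state();print(s['time'],s['ee_pos'],s['orientation'],s['force'],s['torque'],s['gripper_width'])
cv2.imwrite("pics/s8.png",read_camera('side')[140:440,300:640,::-1].repeat(2,0).repeat(2,1))
E
```

```text
13.5 [ 0.59850951 -0.24651495  0.11027698] [1.79803636e+02 1.06747969e-01 9.39554451e+01] [ 1.17319916 -0.7275293  12.51633988] [-0.06571046 -0.28517128  0.03139749] 0.0018528632006173124
```

View pics/s8.png

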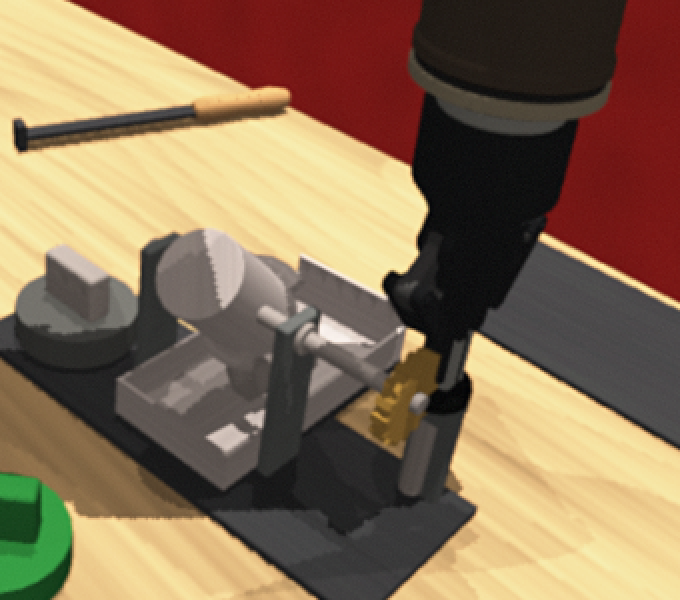

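The canister is tipped about 130° with its base up at crop (200,270). The nuts can't be seen yet. I'll press to the stop and wait.

Call:
step_arm --moves '[[[0,0,1],[0,0,0],1],[[0,0,1],[0,0,0],1],[[0,0,0],[0,0,0],1],[[0,0,0],[0,0,0],1],[[0,0,0],[0,0,0],1],[[0,0,0],[0,0,0],1],[[0,0,0],[0,0,0],1],[[0,0,0],[0,0,0],1]]'

```text
time: 14.35
ee_pos: [0.6013, -0.2483, 0.1113]
orientation: [179.5, 0.3, 94.0]
force: [2.0, -1.6, 6.4]
gripper_width: 0.0
```

```bash
python3 - <<'E'
from h import *
s=read_state();print(s['time'],s['ee_pos'],s['force'])
cv2.imwrite("pics/s9.png",cv2.resize(read_camera('side')[240:400,340:520,::-1],None,fx=3.7,fy=3.7))
cv2.imwrite("pics/t9.png",read_camera('top')[60:260,250:510,::-1].repeat(3,0).repeat(3,1))
E
```

```text
14.35 [ 0.60131085 -0.24825212  0.11127786] [ 2.02471374 -1.59544965  6.43892176]
```

View pics/s9.png

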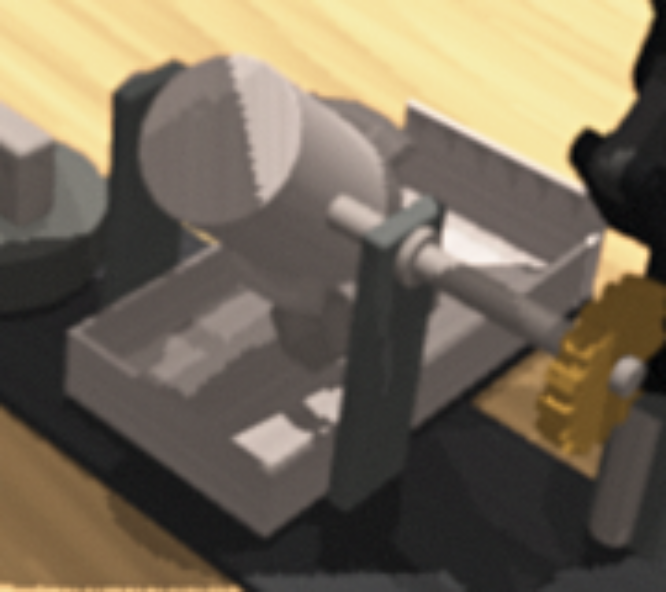

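View pics/t9.png

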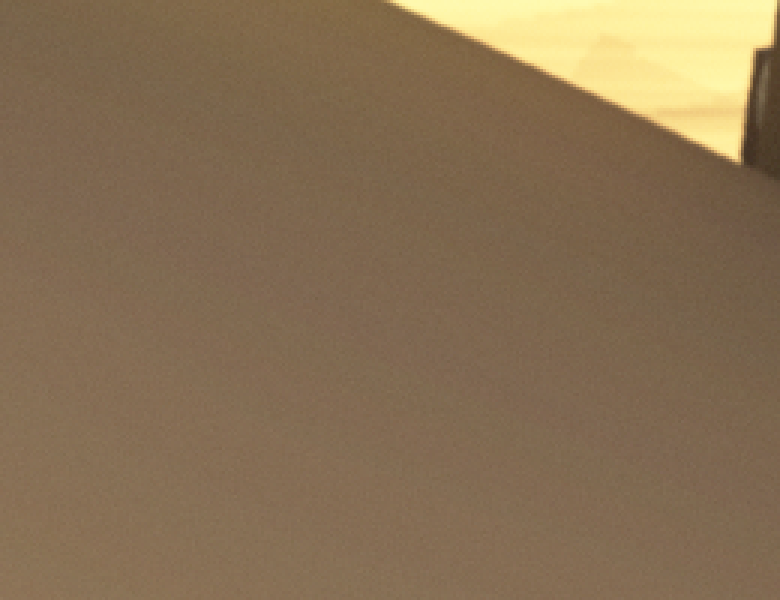

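The top view is blocked by the arm. In the side crop the canister is fully tipped; the dark shape at (310,335) is a lip or a nut. Force has settled, so I'll let the plunger rise gently and look.

Call:
step_arm --moves '[[[0,0,-5],[0,0,0],1],[[0,0,-8],[0,0,0],1],[[0,0,-9],[0,0,0],1],[[0,0,-9],[0,0,0],1],[[0,0,-9],[0,0,0],1],[[0,0,-9],[0,0,0],1],[[0,0,-9],[0,0,0],1],[[0,0,-9],[0,0,0],1],[[0,0,-20],[0,0,0],1],[[0,0,-20],[0,0,0],1]]'

```text
time: 15.45
ee_pos: [0.5966, -0.2456, 0.2142]
orientation: [-180.0, -0.0, 94.0]
force: [-0.4, -0.2, -0.3]
gripper_width: -0.0
```

Call:
step_arm --moves '[[[0,0,-20],[0,0,0],1],[[0,0,0],[0,0,0],1],[[0,0,0],[0,0,0],1]]'

```text
time: 15.75
ee_pos: [0.5969, -0.2458, 0.2339]
orientation: [180.0, 0.0, 94.0]
force: [0.2, -0.5, 0.3]
gripper_width: 0.001
```

```bash
python3 - <<'E'
from h import *
s=read_state();print(s['time'],s['ee_pos'],s['orientation'],s['force'])
cv2.imwrite("pics/s10.png",cv2.resize(read_camera('side')[200:420,300:560,::-1],None,fx=2.7,fy=2.7))
cv2.imwrite("pics/t10.png",read_camera('top')[:,:,::-1])
E
```

```text
15.75 [ 0.59692648 -0.24580484  0.23393933] [1.79973068e+02 1.23576316e-02 9.39566388e+01] [ 0.18702195 -0.52847559  0.2648575 ]
```

View pics/s10.png

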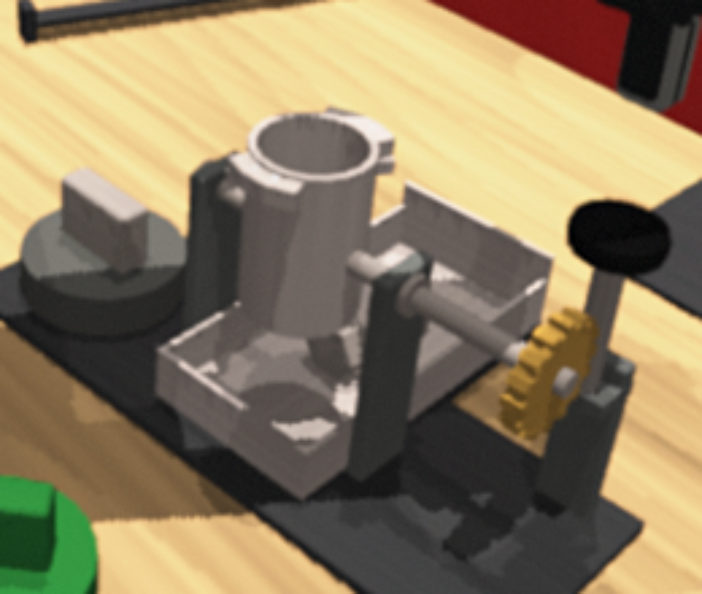

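View pics/t10.png

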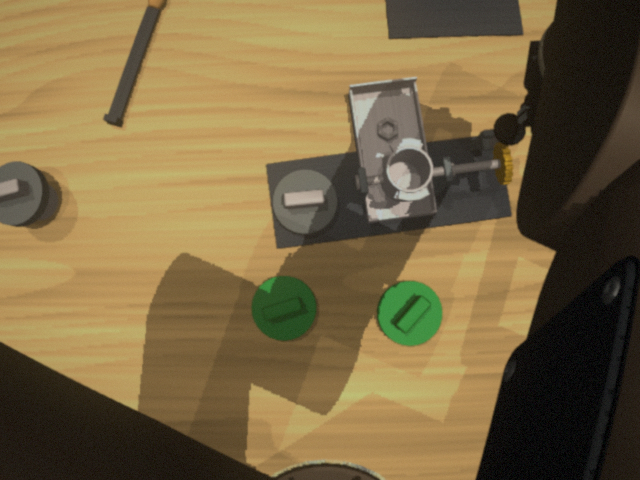

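The canister is upright again. The top view shows one nut in the tray at (387,129). In the side view there is a dark shape at crop (325,350) that may be the second. I'll look closer.

```bash
python3 - <<'E'
import cv2,numpy as np
a=cv2.imread('pics/t10.png')[75:225,340:450]
a=np.clip(a.astype(float)*1.5,0,255).astype('uint8')
b=cv2.imread('pics/s10.png')[280:500,140:440]
b=np.clip(b.astype(float)*1.6,0,255).astype('uint8')
A=cv2.resize(a,None,fx=4,fy=4,interpolation=3);B=cv2.resize(b,(346,254))
B=cv2.resize(b,None,fx=1.2,fy=1.2)
o=np.zeros((600,800,3),'uint8');o[:A.shape[0],:A.shape[1]]=A;o[:B.shape[0],440:440+B.shape[1]]=B[:,:360]
cv2.imwrite('pics/z.png',o)
E
```

```text
(no output)
```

View pics/z.png

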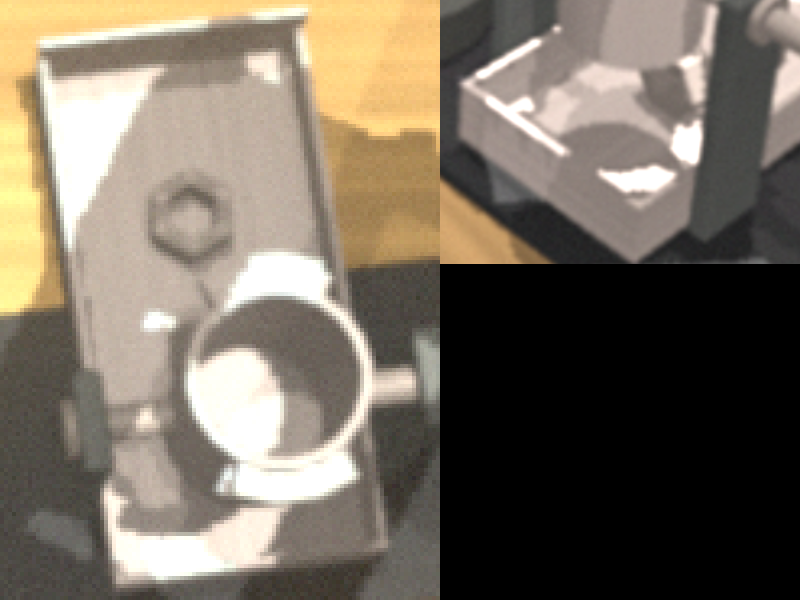

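```bash
python3 - <<'E'
from h import *
O=np.array([.547,-.117,0]);t=np.radians(6.7);x=np.array([np.cos(t),np.sin(t),0]);y=np.array([-x[1],x[0],0])
st=lambda p:np.round([(p-O)@x,(p-O)@y,p[2]],4)
for nm,u,v,z in(('top',387,129,.027),('top',391.5,148,.019),('side',421,330,.019),('side',421,330,.03)):print(nm,u,v,st(onz(nm,u,v,z)))
# side outline of dark shape corners: 
im=read_camera('side');cv2.imwrite('pics/s11.png',cv2.resize(np.clip(im[300:360,380:450,::-1].astype(float)*1.6,0,255).astype('uint8'),None,fx=10,fy=10,interpolation=cv2.INTER_CUBIC))
E
```

```text
top 387 129 [0.088  0.0051 0.027 ]
top 391.5 148 [0.0601 0.0018 0.019 ]
side 421 330 [0.0388 0.006  0.019 ]
side 421 330 [ 0.0281 -0.0018  0.03  ]
```

View pics/s11.png

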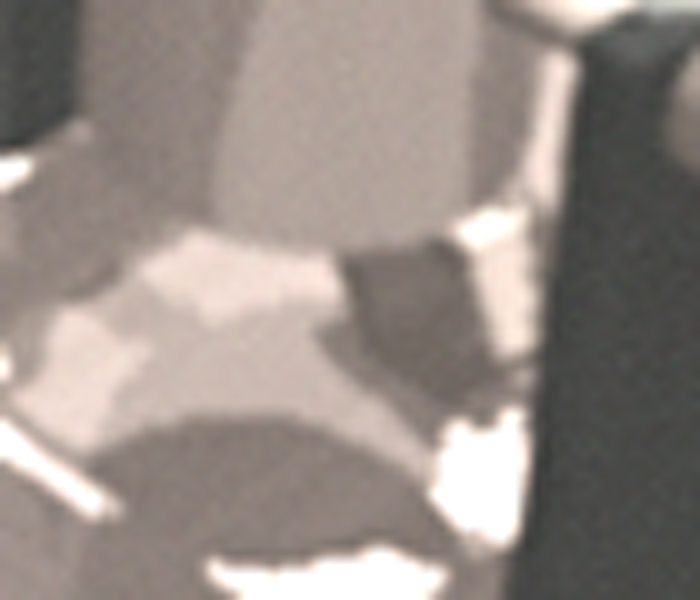

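```bash
python3 - <<'E'
import cv2,numpy as np
a=cv2.imread('pics/s6.png')[320:440,360:500]
cv2.imwrite('pics/s6c.png',cv2.resize(np.clip(a*1.4,0,255).astype('uint8'),None,fx=5,fy=5,interpolation=3))
E
```

```text
(no output)
```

View pics/s6c.png

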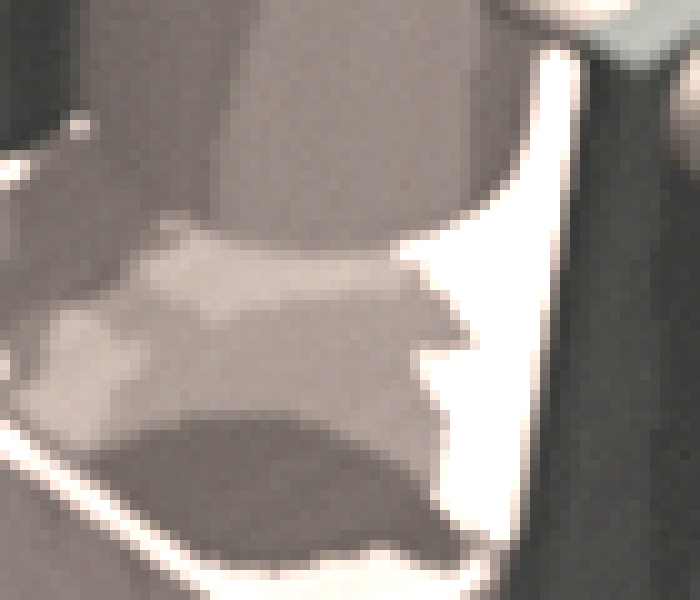

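Before tipping that spot was bare, so the second nut is now in the tray at about stand (35,0) mm, and the canister is empty. Next I check that the cap hasn't moved, and refine the canister axis from the rim.

```bash
python3 - <<'E'
from h import *
im=cv2.imread('pics/t10.png')
def pc(z0,x,y,f=4):return x,y
o=np.zeros((560,800,3),'uint8')
A=cv2.resize(im[165:240,265:345],None,fx=5,fy=5,interpolation=3);B=cv2.resize(im[140:210,375:445],None,fx=5,fy=5,interpolation=3)
o[:A.shape[0],:400]=A;o[:350,420:770]=B;cv2.imwrite('pics/z2.png',np.clip(o*1.4,0,255).astype('uint8'))
print(proj('top',(.5307,.0172,.072)),proj('top',(.547,-.117,.165)))
print(proj('side',(.5307,.0172,.072)),proj('side',(.547,-.117,.165)))
E
```

```text
[307.26629851 194.46844838] [411.82589639 168.67637628]
[339.85211385 271.38770099] [414.62657919 254.03579521]
```

View pics/z2.png

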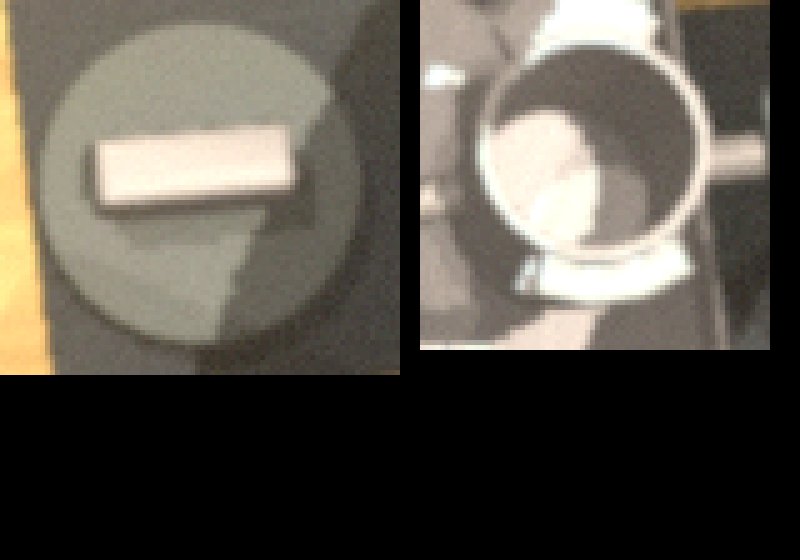

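```bash
python3 - <<'E'
from h import *
print('rim',onz('top',410.2,170,.165))
print('bar',onz('top',304,198,.072),'disc',onz('top',305.4,202,.034))
cs=[(97,143),(290,127),(293,187),(97,203)]
P=np.array([onz('top',265+a/5,165+b/5,.072) for a,b in cs]);print(P.round(4),P.mean(0))
d=P[0]+P[3]-P[1]-P[2];print(np.degrees(np.arctan2(d[1],d[0])),np.linalg.norm(d)/2)
# s10 side, 2.7 scale off 300,200
S=[(65,178),(92,170),(148,215),(120,235)]
Q=np.array([onz('side',300+a/2.7,200+b/2.7,.072) for a,b in S]);print(Q.round(4),Q.mean(0))
print('rim side',onz('side',300+315/2.7,200+147/2.7,.165))
E
```

```text
rim [ 0.54534709 -0.11488938  0.165     ]
bar [0.5258225  0.02183233 0.072     ] disc [0.52536368 0.02128481 0.034     ]
[[ 0.5326  0.0491  0.072 ]
 [ 0.536  -0.0048  0.072 ]
 [ 0.5191 -0.0054  0.072 ]
 [ 0.5157  0.0493  0.072 ]] [0.52584621 0.02206374 0.072     ]
93.55483363584558 0.05442286540503451
[[ 0.5197  0.0429  0.072 ]
 [ 0.5368  0.041   0.072 ]
 [ 0.5361 -0.0126  0.072 ]
 [ 0.513  -0.019   0.072 ]] [0.5263989  0.01304857 0.072     ]
rim side [ 0.54840112 -0.11913039  0.165     ]
```

The cap sits near (0.5265, 0.0175), about 4 mm in −x from the release pose, and the bar yaw is still 94°. The rim centre is at (0.547, −0.117), averaged over both cameras. Going back for the cap.

Call:
step_arm --moves '[[[30,-6,0],[0,0,0],1],[[30,-6,0],[0,0,0],1],[[30,-6,0],[0,0,0],1],[[30,-6,0],[0,0,0],1],[[30,-6,0],[0,0,0],1],[[30,-6,0],[0,0,0],0.5],[[30,-6,0],[0,0,0],0],[[30,-6,0],[0,0,0],0],[[28,-4,0],[0,0,0],0],[[0,0,0],[0,0,0],0]]'

```text
time: 16.9
ee_pos: [0.5252, 0.0206, 0.2331]
orientation: [-179.9, -0.0, 94.1]
force: [-0.6, -0.7, 0.3]
gripper_width: 0.847
```

Call:
step_arm --moves '[[[0,0,0],[0,0,0],0],[[0,0,20],[0,0,0],0],[[0,0,30],[0,0,0],0],[[0,0,30],[0,0,0],0],[[0,0,30],[0,0,0],0],[[0,0,20],[0,0,0],0],[[0,0,10],[0,0,0],0],[[0,0,0],[0,0,0],0]]'

```text
time: 17.7
ee_pos: [0.5259, 0.0173, 0.0926]
orientation: [-179.9, -0.0, 93.9]
force: [0.3, -0.4, 0.1]
gripper_width: 0.998
```

```bash
python3 - <<'E'
from h import *
s=read_state();print(s['time'],s['ee_pos'],s['orientation'],s['force'],s['gripper_width'])
cv2.imwrite("pics/s12.png",cv2.resize(read_camera('side')[180:340,260:420,::-1],None,fx=3.6,fy=3.6))
E
```

```text
17.7 [0.5259166  0.0172931  0.09260324] [-1.79866584e+02 -9.74533652e-03  9.39094138e+01] [ 0.32613612 -0.42894147  0.13634155] 0.9983207331985392
```

View pics/s12.png

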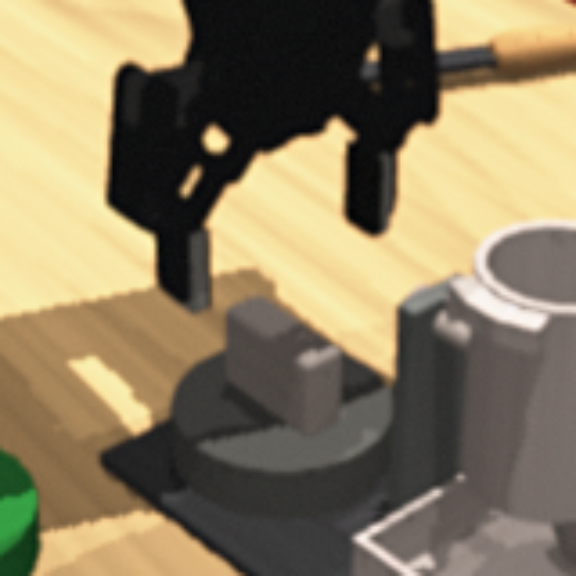

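The jaws straddle the bar (crop 280,360) evenly. Descending and closing in stages.

Call:
step_arm --moves '[[[0,0,20],[0,0,0],0],[[0,0,20],[0,0,0],0],[[0,0,10],[0,0,0],0],[[0,0,0],[0,0,0],0],[[0,0,0],[0,0,0],0.5],[[0,0,0],[0,0,0],0.7],[[0,0,0],[0,0,0],0.8],[[0,0,0],[0,0,0],0.85]]' --squeeze 25

```text
time: 18.55
ee_pos: [0.5269, 0.0179, 0.0443]
orientation: [180.0, 0.0, 94.0]
force: [-0.1, -0.1, 0.2]
gripper_width: 0.326
```

Call:
step_arm --moves '[[[0,0,0],[0,0,0],1],[[0,0,0],[0,0,0],1],[[0,0,0],[0,0,0],1]]'

```text
time: 18.85
ee_pos: [0.527, 0.018, 0.0443]
orientation: [179.9, 0.0, 94.0]
force: [-0.5, 0.3, 8.2]
gripper_width: 0.231
```

Call:
step_arm --moves '[[[0,0,0],[0,0,0],1],[[0,0,0],[0,0,0],1]]' --squeeze 60

```text
time: 19.05
ee_pos: [0.527, 0.0179, 0.0444]
orientation: [179.9, 0.0, 94.0]
force: [-0.3, -0.4, 9.1]
gripper_width: 0.217
```

Call:
step_arm --moves '[[[0,0,-5],[0,0,0],1],[[0,0,-15],[0,0,0],1],[[0,0,-30],[0,0,0],1],[[0,0,-30],[0,0,0],1],[[0,0,-30],[0,0,0],1],[[0,0,-30],[0,0,0],1],[[0,0,-30],[0,0,0],1],[[0,0,-30],[0,0,0],1],[[0,0,-10],[0,0,0],1],[[0,0,0],[0,0,0],1]]'

```text
time: 20.05
ee_pos: [0.5271, 0.0179, 0.255]
orientation: [179.9, 0.0, 94.0]
force: [0.1, -0.5, -1.4]
gripper_width: 0.221
```

Call:
step_arm --moves '[[[-27,2,0],[0,0,0],1],[[-27,2,0],[0,0,0],1],[[-27,3,0],[0,0,0],1],[[-27,3,0],[0,0,0],1],[[-27,2,0],[0,0,0],1],[[0,0,0],[0,0,0],1],[[0,0,0],[0,0,0],1],[[0,0,0],[0,0,0],1]]'

```text
time: 20.85
ee_pos: [0.5471, -0.1152, 0.2528]
orientation: [-179.9, -0.0, 94.0]
force: [0.3, 0.1, -1.7]
gripper_width: 0.224
```

```bash
python3 - <<'E'
from h import *
s=read_state();print(s['time'],s['ee_pos'],s['orientation'],s['force'],s['gripper_width'])
cv2.imwrite("pics/s13.png",cv2.resize(read_camera('side')[140:340,320:520,::-1],None,fx=3,fy=3))
E
```

```text
20.85 [ 0.54714836 -0.11515319  0.25278267] [-1.79904946e+02 -4.74441543e-02  9.39623824e+01] [ 0.30015089  0.14943    -1.7485206 ] 0.22445713475426204
```

View pics/s13.png

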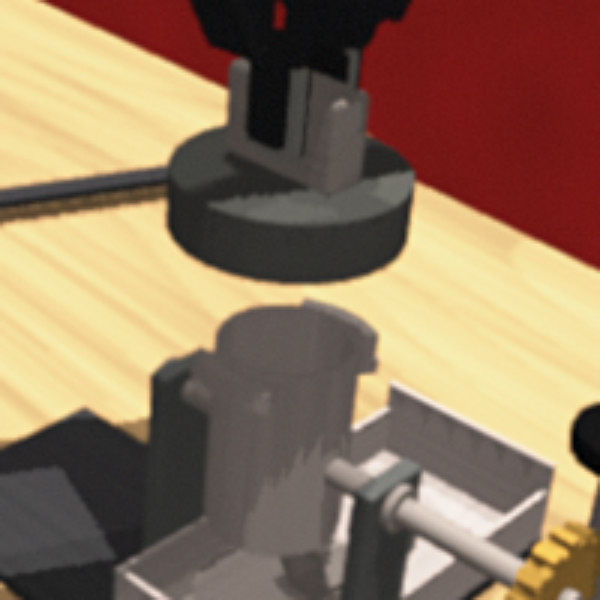

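The cap hangs over the canister and looks centred (crop 290,200 against the rim at 287,340). Lowering, with a small trim to the earlier free-lift line.

Call:
step_arm --moves '[[[-1,1,10],[0,0,0],1],[[0,0,15],[0,0,0],1],[[0,0,15],[0,0,0],1],[[0,0,8],[0,0,0],1],[[0,0,3],[0,0,0],1],[[0,0,0],[0,0,0],1]]'

```text
time: 21.5
ee_pos: [0.5488, -0.1166, 0.2025]
orientation: [-180.0, -0.0, 94.0]
force: [0.5, -0.2, -0.0]
gripper_width: 0.224
```

Call:
step_arm --moves '[[[0,0,3],[0,0,0],1],[[0,0,3],[0,0,0],1],[[0,0,0],[0,0,0],1]]'

```text
time: 21.8
ee_pos: [0.5488, -0.1168, 0.1967]
orientation: [-180.0, -0.0, 94.0]
force: [0.0, -0.7, -1.5]
gripper_width: 0.225
```

Call:
step_arm --moves '[[[0,0,3],[0,0,0],1],[[0,0,3],[0,0,0],1],[[0,0,0],[0,0,0],1]]'

```text
time: 22.1
ee_pos: [0.5486, -0.1168, 0.1904]
orientation: [-180.0, -0.0, 94.0]
force: [0.3, -0.4, -0.3]
gripper_width: 0.222
```

Call:
step_arm --moves '[[[0,0,3],[0,0,0],1],[[0,0,2],[0,0,0],1],[[0,0,0],[0,0,0],1]]'

```text
time: 22.4
ee_pos: [0.5487, -0.1168, 0.1855]
orientation: [-180.0, -0.0, 93.9]
force: [0.2, 0.3, -1.8]
gripper_width: 0.225
```

Call:
step_arm --moves '[[[0,0,2],[0,0,0],1],[[0,0,1.5],[0,0,0],1],[[0,0,0],[0,0,0],1]]'

```text
time: 22.7
ee_pos: [0.5488, -0.1168, 0.1821]
orientation: [-180.0, -0.0, 94.0]
force: [-0.7, -0.2, -1.8]
gripper_width: 0.225
```

Call:
step_arm --moves '[[[0,0,0.8],[0,0,0],1],[[0,0,0],[0,0,0],1]]'

```text
time: 22.9
ee_pos: [0.5489, -0.1169, 0.1815]
orientation: [180.0, 0.0, 94.0]
force: [-1.0, -0.8, -1.6]
gripper_width: 0.226
```

Call:
step_arm --moves '[[[0,0,0.5],[0,0,0],1],[[0,0,0],[0,0,0],1]]'

```text
time: 23.1
ee_pos: [0.549, -0.1169, 0.1814]
orientation: [180.0, 0.0, 94.0]
force: [-2.0, -0.1, 6.6]
gripper_width: 0.22
```

Call:
step_arm --moves '[[[0,0,0],[0,0,0.1],1],[[0,0,0],[0,0,0.1],1],[[0,0,0],[0,0,0.1],1],[[0,0,0],[0,0,0.1],1],[[0,0,0],[0,0,0.1],1]]'

```text
time: 23.6
ee_pos: [0.5492, -0.117, 0.1814]
orientation: [179.9, -0.0, 65.1]
force: [0.1, -0.3, 3.7]
gripper_width: 0.227
```

Call:
step_arm --moves '[[[0,0,0],[0,0,0.1],1],[[0,0,0],[0,0,0.1],1],[[0,0,0],[0,0,0.1],1],[[0,0,0],[0,0,0.1],1],[[0,0,0],[0,0,0.1],1]]'

```text
time: 24.1
ee_pos: [0.5492, -0.1169, 0.1814]
orientation: [180.0, -0.0, 36.4]
force: [0.2, 0.4, 4.6]
gripper_width: 0.224
```

Call:
step_arm --moves '[[[0,0,0],[0,0,0.1],1],[[0,0,0],[0,0,0.1],1],[[0,0,0],[0,0,0.1],1],[[0,0,0],[0,0,0.08],1],[[0,0,0],[0,0,0.06],1],[[0,0,0],[0,0,0],1]]'

```text
time: 24.7
ee_pos: [0.5492, -0.1169, 0.1814]
orientation: [180.0, -0.0, 11.4]
force: [-0.1, 1.0, 5.4]
gripper_width: 0.221
```

```bash
python3 - <<'E'
from h import *
s=read_state();print(s['time'],s['ee_pos'],s['orientation'],s['force'],s['torque'],s['gripper_width'])
E
```

```text
24.7 [ 0.54924819 -0.11694191  0.18142963] [ 1.79977346e+02 -4.94602262e-02  1.13794378e+01] [-0.06859778  0.98110194  5.38555315] [-0.01874314  0.04606493 -0.1114832 ] 0.22128755084277268
```

Call:
step_arm --moves '[[[0,0,0],[0,0,0.04],1],[[0,0,0],[0,0,0.04],1],[[0,0,0],[0,0,0],1]]'

```text
time: 25.0
ee_pos: [0.5492, -0.1169, 0.1814]
orientation: [180.0, -0.0, 6.9]
force: [-1.1, 0.4, 6.5]
gripper_width: 0.222
```

```bash
python3 - <<'E'
from h import *
s=read_state();print(s['time'],s['ee_pos'],s['orientation'],s['force'],s['torque'],s['gripper_width'])
E
```

```text
25.0 [ 0.54923354 -0.11693316  0.18142398] [ 1.79982147e+02 -4.75239689e-02  6.90144255e+00] [-1.06323801  0.44468543  6.50241298] [ 0.01305439  0.08038038 -0.11440863] 0.2223149150617557
```

Call:
step_arm --moves '[[[0,0,0],[0,0,0.04],1],[[0,0,0],[0,0,0.03],1],[[0,0,0],[0,0,0],1]]'

```text
time: 25.3
ee_pos: [0.5493, -0.1168, 0.1814]
orientation: [180.0, -0.1, 3.0]
force: [0.1, 1.6, 5.5]
gripper_width: 0.22
```

```bash
python3 - <<'E'
from h import *
s=read_state();print(s['time'],s['ee_pos'],s['orientation'],s['force'],s['torque'],s['gripper_width'])
E
```

```text
25.3 [ 0.54934388 -0.11675952  0.18143057] [ 1.79986530e+02 -5.76612256e-02  2.95890417e+00] [0.06845918 1.5890732  5.49430984] [ 0.36945193 -0.07597696  0.81456901] 0.2202517763230277
```

Call:
step_arm --moves '[[[0,0,0],[0,0,0.03],1],[[0,0,0],[0,0,0],1]]'

```text
time: 25.5
ee_pos: [0.5493, -0.1168, 0.1814]
orientation: [180.0, -0.0, 1.3]
force: [0.2, 1.7, 6.4]
gripper_width: 0.219
```

```bash
python3 - <<'E'
from h import *
s=read_state();print(s['time'],s['ee_pos'],s['orientation'],s['force'],s['torque'],s['gripper_width'])
E
```

```text
25.5 [ 0.54927746 -0.116811    0.18143433] [ 1.79971042e+02 -4.79113865e-02  1.29938444e+00] [0.17791869 1.70523718 6.44247362] [ 0.23862497 -0.00989577  1.61170399] 0.21898213821986068
```

The turning torque rises to 1.6 N m, so the cap is at its stop. I'll unload slightly, open and withdraw.

Call:
step_arm --moves '[[[0,0,0],[0,0,-0.05],1],[[0,0,0],[0,0,0],0.75],[[0,0,0],[0,0,0],0.6],[[0,0,0],[0,0,0],0.3],[[0,0,0],[0,0,0],0],[[0,0,0],[0,0,0],0],[[0,0,-15],[0,0,0],0],[[0,0,-25],[0,0,0],0],[[0,0,-30],[0,0,0],0],[[0,0,-30],[0,0,0],0]]'

```text
time: 26.5
ee_pos: [0.5486, -0.1168, 0.2819]
orientation: [-180.0, 0.0, 4.0]
force: [1.2, -0.5, -0.4]
gripper_width: 1.001
```

Call:
step_arm --moves '[[[-30,30,0],[0,0,0],0],[[-30,30,0],[0,0,0],0],[[-30,30,0],[0,0,0],0],[[-30,30,0],[0,0,0],0],[[-30,30,0],[0,0,0],0],[[-30,30,0],[0,0,0],0],[[-30,30,0],[0,0,0],0],[[-10,30,0],[0,0,0],0],[[0,0,0],[0,0,0],0],[[0,0,0],[0,0,0],0]]'

```text
time: 27.5
ee_pos: [0.3458, -0.3719, 0.2808]
orientation: [-180.0, 0.0, 3.9]
force: [0.5, 0.8, -0.0]
gripper_width: 1.002
```

```bash
python3 - <<'E'
from h import *
s=read_state();print(s['time'],s['ee_pos'],s['orientation'],s['force'])
a=read_camera('side');b=read_camera('top')
cv2.imwrite("pics/s14.png",cv2.resize(a[190:460,280:560,::-1],None,fx=2.2,fy=2.2,interpolation=2))
cv2.imwrite("pics/t14.png",cv2.resize(b[70:260,260:540,::-1],None,fx=2.8,fy=2.8,interpolation=2))
E
```

```text
27.5 [ 0.34575871 -0.37190707  0.28083058] [-1.79974450e+02  6.44627351e-03  3.89721010e+00] [ 0.46469425  0.79588565 -0.03776237]
```

View pics/s14.png

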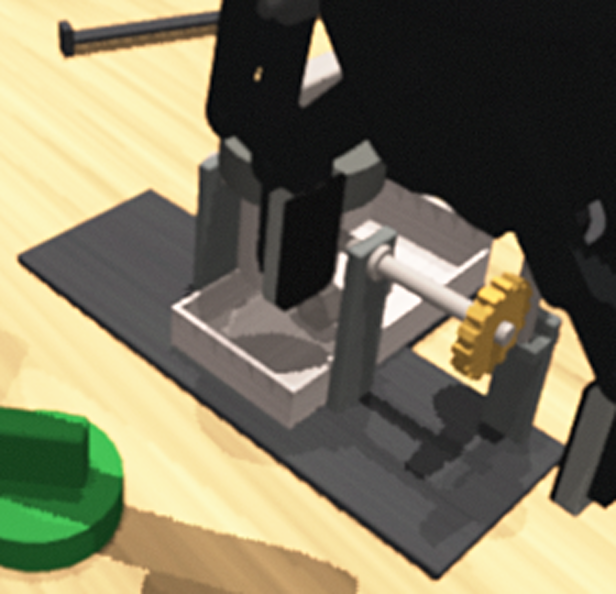

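View pics/t14.png

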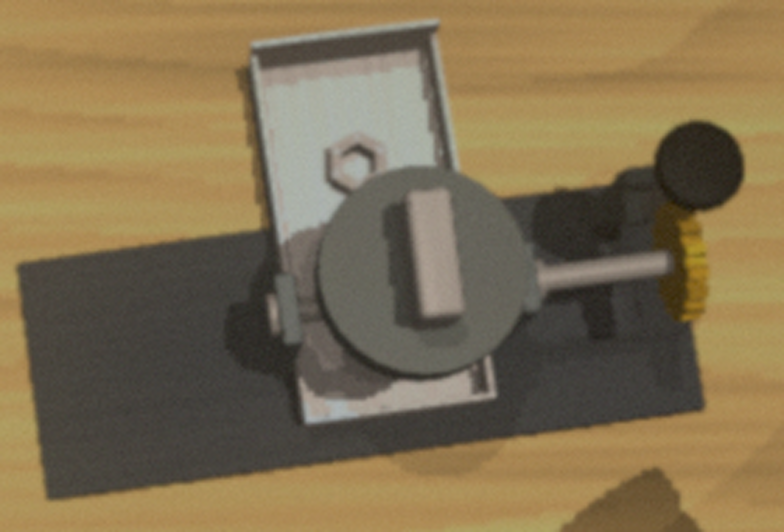

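The top view shows the cap seated with its disc at crop (425,270) (was 421,276), the bar nearly along the stand's x, and one nut at (355,165). The arm blocks the side view, so I'll move away for a last check.

Call:
step_arm --moves '[[[-20,33,0],[0,0,0],0],[[-20,33,0],[0,0,0],0],[[-20,33,0],[0,0,0],0],[[-20,33,0],[0,0,0],0],[[-20,33,0],[0,0,0],0],[[-20,33,0],[0,0,0],0],[[-20,33,0],[0,0,0],0],[[0,0,0],[0,0,0],0],[[0,0,0],[0,0,0],0]]'

```text
time: 28.5
ee_pos: [0.223, -0.6114, 0.2805]
orientation: [-179.9, 0.0, 4.0]
force: [1.0, 0.6, 0.1]
gripper_width: 0.996
```

```bash
python3 - <<'E'
from h import *
a=read_camera('side')
cv2.imwrite("pics/s15.png",cv2.resize(a[190:460,280:560,::-1],None,fx=2.2,fy=2.2,interpolation=2))
f=lambda x,y,z:onz('top',260+(x+.5)/2.8-.5,70+(y+.5)/2.8-.5,z)
c=[f(*p,.209) for p in((406,190),(450,187),(463,316),(419,321))];d=c[0]+c[1]-c[2]-c[3]
print(np.mean(c,0),np.degrees(np.arctan2(d[1],d[0])),f(425,270,.171))
print(read_state()['ee_pos'],read_state()['time'],read_state()['joint_velocities'])
E
```

```text
[ 0.54897523 -0.11485068  0.209     ] 3.3984675487169143 [ 0.54911674 -0.11582693  0.171     ]
[ 0.22345741 -0.6108008   0.28067446] 28.55 [ 0.67926513 -0.61638532  0.52606399  0.00497906 -0.04706456 -0.07016851]
```

View pics/s15.png

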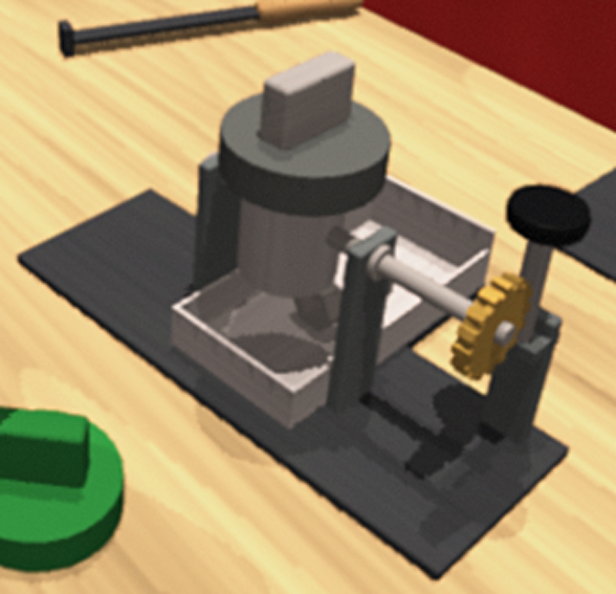

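The side view shows the cap seated level (crop 303,150), the canister upright and the second nut in the tray at (313,312). Handing in.

```bash
python3 -c "
from cell import *
print(close_job())"
```

```text
the job is handed in; nothing more can be done
None
```

The job is handed in at about 28.6 s of the 64 s limit. I turned the cradle's cap 86° counter-clockwise, lifted it off and set it on the bare plate. I then pressed the plunger down so the canister tipped, let it swing back upright, put the cap back on and turned it clockwise to its stop before letting go.

**Last checks:**
- **Cap:** it sits level, at the height where it met the rim. It is about 4 mm off the canister's axis and the bar is about 3° from the stand's x axis; the limits are 10 mm and 15°. The turning torque rose to 1.6 N m at the stop.
- **Nuts:** one is plainly visible in the tray, about 88 mm along the stand's x. The second shows only partly, under the canister about 35 mm along x. That spot was bare before tipping, and the top view shows no nut left in the canister.
- **Robot:** it is well clear and touching nothing.

**What disagreed:**
- The two cameras differ by 4 to 9 mm in y, so I averaged them and checked against contact forces.
- The cap was found about 4 mm from where I released it on the plate, so I gripped it there.
- While holding the plunger down at its stop, the fingertips drifted about 3 mm sideways on the pad.

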